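# Lay out the stacked bur cases on their colour mats

## Robot

A 7-joint arm with a two-finger parallel gripper is mounted at the origin on the work surface. World frame = base frame: x ahead of the robot, y to its left, z up, the work surface at z = 0. Lengths are in m, angles in rad, forces in N, time in s.
With the tool pointing down it reaches from about 0.35 to 0.9 m from the base axis. Payload 7.2 kg.
Tool frame: the origin (TCP) lies midway between the tips of the shut fingers; the grasp point (between the pads) lies 19 mm behind it; z points along the fingers, y is the direction in which the jaws open and shut (so a half turn about z gives the same grasp; the last joint's range is limited). The gripper opens to 88 mm and grips with 3 to 60 N. Pads are 20 mm wide; open, the fingers measure 115 mm over their backs; the gripper's body (75 mm by 178 mm) begins 61 mm behind the grasp point.
Start: joints at [-1.225, 0.411, -0.013, 1.596, 0.006, 1.134, -0.082], TCP at [0.251, 0.572, 0.223] pointing down, gripper open.
Joint ranges: [-2.95, 2.95], [-0.29, 1.99], [-1.47, 1.44], [0.14, 2.54], [-1.03, 4.17], [0.13, 1.85], [-2.86, 2.86]. Speed limits (rad/s): [2.39, 2.39, 3.01, 3.01, 3.14, 3.14, 3.14].

## Interface

Orientations are given as a unit quaternion [x, y, z, w].
In Python, from plant import robot gives the robot as it stands. The module is installed in compiled form; this text tells all that it offers.
- The arm moves only by the shell command python3 -m inch 'ROWS'. ROWS is text: rows parted by semicolons, each of 7 numbers parted by spaces: the shift along the world's x, y, z in m, then the turn, a rotation vector about the world's x, y, z in degrees, then the opening, from -1 (shut) to 1 (fully open). A call has 1 to 12 rows; each row is the pose to reach, as a shift and turn from the pose commanded when the call began; what a row does not reach only later rows make up. A row lasts 1/10 s, in which the tool goes at most 50 mm and 8.59 degrees, less where a joint would pass 70% of its speed; a pose out of reach is approached as far as the arm can. A call with a gripper value outside its range is refused whole. The fingers move at their own pace and stop on an object; the grip force is fixed at half the most. Time passes only in rows, so rows that repeat a pose let the fingers close. It gives the time, the measured TCP pose, the force and the opening at its end, in the units of the state.
- robot.read_state(): the state, without advancing time (a new reading comes with each control period).
- robot.camera(name): name is "scene" or "side" or "wrist"; returns a dict with "img" (400x640x3 uint8, blue, green, red), "range_z" (400x640 float32, m along the optical axis (not along the pixel's ray), 0 where there is no reading), "intrinsics" (3x3 intrinsics, pixels), "k1" (the pictures are not rectified: a ray, as slopes to the right and down, at radius r is drawn at 1 + k1 r^2 times it, then the intrinsics apply), "position" and "rotation" of the camera in the world; the wrist camera has in their place "T_tool_cam" (4x4, takes a point from camera to tool coordinates, whose origin is the TCP and whose axes are the flange's). Camera axes: x right, y up, looking along -z (the intrinsics and any distortion apply to the point x, -y, -z); pixel columns grow to the right and rows downward; lengths in m; the calibration is good to about 2 mm. A picture is of the moment at which its call begins: read the wrist's pose just before it.
- robot.finish_job(): hands the job in, once; it reports no verdict.
Trained networks look in a picture, given as the dict that the camera call returned (one of the last four; its "shot" number tells which), for a name from the list of things; names that differ only in an ending like _2 or _b are one class to them, and where a whole thing is asked for, a point or a joint stands for the part that bears it (a point fixed in the world has none). Each returns a list of dicts, best first, with "p" (0 to 1); they miss things now and then, are a little off and sometimes report something else, mostly with a low value. They report only what shows in the picture. A call takes as long as a camera call.
- robot.boxes_of(picture, label): "xy" ([column, row] in pixels, amid what is visible of it).
- robot.pinpoint(picture, label): "xy" ([column, row] in pixels: a listed point, or the origin of a listed thing).
The state is a dict: "time": time; "q": joint angles; "qd": joint speeds; "tau": joint torques, N m; "tcp_pos": TCP position; "eef_rot": TCP orientation; "ft_force": force on the tool from outside, world axes, zero at the start; "torque": the same for the moment, N m; "width": opening from 0.0 (shut) to 1.0 (fully open).
Only numpy, scipy, OpenCV 4.12 (cv2) and the standard library are available. Lean on these libraries where they do the work, as an engineer would, in place of code of your own. Each camera call takes 0.05 s, during which the arm holds its last target. There are 200 camera calls.

## Task

Lay out the bench for four dental students: take the stack of bur cases apart from the top and set each case, lid up, on the mat of its own colour, centred on it and lying along its length. Keep the cases level on the way and set them down rather than dropping them, so that the burs stay in their holes, and leave the plaster cast where it stands.

Things in the scene. Friction and masses are not known exactly. Their poses are not given: they have to be found in the camera images.
- blue_case_center (a point): Bur case with a blue lid, white bottom and a small black window in the lid: a closed rigid box, 120 (x) x 38 (y) x 32 (z) mm, about 0.15 kg. The point is its centre, 16 mm above its underside; z points out of the lid. Starts in the lower layer of the stack; grip it across the 38 mm width.
- yellow_case_center (a point): Bur case with a yellow lid, white bottom and a small black window in the lid: a closed rigid box, 120 (x) x 38 (y) x 32 (z) mm, about 0.15 kg. The point is its centre, 16 mm above its underside; z points out of the lid. Starts in the lower layer of the stack; grip it across the 38 mm width.
- green_case_center (a point): Bur case with a green lid, white bottom and a small black window in the lid: a closed rigid box, 120 (x) x 38 (y) x 32 (z) mm, about 0.15 kg. The point is its centre, 16 mm above its underside; z points out of the lid. Starts in the upper layer of the stack; grip it across the 38 mm width.
- red_case_center (a point): Bur case with a red lid, white bottom and a small black window in the lid: a closed rigid box, 120 (x) x 38 (y) x 32 (z) mm, about 0.15 kg. The point is its centre, 16 mm above its underside; z points out of the lid. Starts in the upper layer of the stack; grip it across the 38 mm width.
- pad: Flat black rubber pad under the stack, fixed, 136 mm square, 3 mm thick; origin at the centre of its underside. Two cases lie parallel on it, 80 mm apart centre to centre; the other two lie crosswise on those, also 80 mm apart. The gap of about 42 mm between parallel cases leaves room for a finger.
- blue_mat: Flat blue place mat, fixed to the bench, 144 (x) x 62 (y) x 3 (z) mm, with a thin white outline of a case on it. Origin at the centre of its underside, on the bench; top face 3 mm above. x runs along its length.
- yellow_mat: Flat yellow place mat, fixed to the bench, 144 (x) x 62 (y) x 3 (z) mm, with a thin white outline of a case on it. Origin at the centre of its underside, on the bench; top face 3 mm above. x runs along its length.
- green_mat: Flat green place mat, fixed to the bench, 144 (x) x 62 (y) x 3 (z) mm, with a thin white outline of a case on it. Origin at the centre of its underside, on the bench; top face 3 mm above. x runs along its length.
- red_mat: Flat red place mat, fixed to the bench, 144 (x) x 62 (y) x 3 (z) mm, with a thin white outline of a case on it. Origin at the centre of its underside, on the bench; top face 3 mm above. x runs along its length.
- cast: Small plaster dental cast with a pink and white arch of teeth, 52 x 56 x 37 mm, standing loose on the bench on the robot's side of the stack; a bystander. Origin at the centre of its underside, z up.

How it is judged:
At the end, for the whole second after the job is handed in: Each case rests released and still on the mat of its own colour: its centre within 13 mm of the mat's centre, its long axis within 12 degrees of the mat's (either way round), lid up and flat on the mat (horizontal distance between blue_case_center and blue_mat below 0.013 m and z of blue_case_center in the frame of blue_mat between 0.014 and 0.024 m and angle between the x axis of blue_case_center and the x axis of blue_mat, either way round below 0.21 rad and angle between each of blue_case_center, yellow_case_center, green_case_center, red_case_center's own z axis and vertical below 0.1 rad and linear speed of each of blue_case, yellow_case, green_case, red_case below 0.02 m/s and angular speed of each of blue_case, yellow_case, green_case, red_case below 0.2 rad/s and horizontal distance between yellow_case_center and yellow_mat below 0.013 m and z of yellow_case_center in the frame of yellow_mat between 0.014 and 0.024 m and angle between the x axis of yellow_case_center and the x axis of yellow_mat, either way round below 0.21 rad and horizontal distance between green_case_center and green_mat below 0.013 m and z of green_case_center in the frame of green_mat between 0.014 and 0.024 m and angle between the x axis of green_case_center and the x axis of green_mat, either way round below 0.21 rad and horizontal distance between red_case_center and red_mat below 0.013 m and z of red_case_center in the frame of red_mat between 0.014 and 0.024 m and angle between the x axis of red_case_center and the x axis of red_mat, either way round below 0.21 rad); the robot touches nothing.
It fails at once if a case is tipped by more than 35 degrees (angle between any of blue_case_center, yellow_case_center, green_case_center, red_case_center's own z axis and vertical above 0.61 rad).
It fails at once if a case comes down on its mat faster than 0.5 m/s (dropped from about 30 mm or more) ((horizontal distance between blue_case_center and blue_mat below 0.06 m and z of blue_case_center in the frame of blue_mat below 0.034 m and linear speed of blue_case above 0.5 m/s) or (horizontal distance between yellow_case_center and yellow_mat below 0.06 m and z of yellow_case_center in the frame of yellow_mat below 0.034 m and linear speed of yellow_case above 0.5 m/s) or (horizontal distance between green_case_center and green_mat below 0.06 m and z of green_case_center in the frame of green_mat below 0.034 m and linear speed of green_case above 0.5 m/s) or (horizontal distance between red_case_center and red_mat below 0.06 m and z of red_case_center in the frame of red_mat below 0.034 m and linear speed of red_case above 0.5 m/s)).
It fails at once if the plaster cast is moved by more than 20 mm (distance of cast from where it was at the start of the episode above 0.02 m).
It also fails if it takes over 109 s, if anything falls off the work surface, if the arm or the gripper's body presses on something with over 40 N, if the wrist force passes 120 N, or if a joint passes its speed limit or range.

## Working session

There is one attempt and no reset: what is moved stays moved. The work goes in short steps, Python scripts to look and compute and a shell command to move; the robot and the scene stay as the last step left them, time stands still between calls to the robot, and variables do not carry over. Pictures are saved under pics/ and viewed, about 12 in all and at most 16, crops included, and the job is handed in when it is done.

```bash
mkdir -p pics; cat > h.py <<'E'
import numpy as np, cv2
from scipy.spatial.transform import Rotation as R
from plant import robot
def pose(c,s=None):
    if "position" in c:
        r=np.array(c["rotation"],float)
        r=R.from_quat(r).as_matrix() if r.size==4 else r.reshape(3,3)
        return r,np.array(c["position"],float)
    T=np.array(c["T_tool_cam"]); Rt=R.from_quat(s["eef_rot"]).as_matrix()
    return Rt@T[:3,:3], Rt@T[:3,3]+np.array(s["tcp_pos"])
def rays(c,xy):
    K=np.array(c["intrinsics"]); xy=np.atleast_2d(np.array(xy,float))
    d=np.c_[(xy[:,0]-K[0,2])/K[0,0],(xy[:,1]-K[1,2])/K[1,1]]
    u=d.copy()
    for _ in range(20): u=d/(1+c["k1"]*(u**2).sum(1,keepdims=True))
    return np.c_[u[:,0],-u[:,1],-np.ones(len(u))]
def cloud(c,s=None):
    h,w=c["range_z"].shape; X,Y=np.meshgrid(np.arange(w),np.arange(h))
    r,p=pose(c,s); P=rays(c,np.c_[X.ravel(),Y.ravel()])*c["range_z"].reshape(-1,1)
    P=P@r.T+p; P[c["range_z"].ravel()==0]=np.nan
    return P.reshape(h,w,3)
def hit(c,xy,z,s=None):
    r,p=pose(c,s); d=rays(c,xy)@r.T
    return p+d*((z-p[2])/d[:,2])[:,None]
E
cat > look.py <<'E'
from h import *
s=robot.read_state(); print(s["time"],s["tcp_pos"],s["eef_rot"],s["width"],s["ft_force"])
N=["blue","yellow","green","red"]
for cam in ["scene","side"]:
    c=robot.camera(cam); cv2.imwrite(f"pics/{cam}0.png",c["img"])
    C=cloud(c); print(cam,pose(c)[1])
    for l in [n+"_case_center" for n in N]+[n+"_mat" for n in N]+["pad","cast"]:
        for d in robot.pinpoint(c,l)[:2]:
            x,y=np.round(d["xy"]).astype(int)
            print(l,round(d["p"],2),x,y,"surf",np.round(C[min(max(y,0),399),min(max(x,0),639)],3),"z=0:",np.round(hit(c,d["xy"],0)[0],3), "at .05/.083", np.round(hit(c,d["xy"],.019 if "yel" in l or "blue" in l else .051)[0],3) if "case" in l else "")
E
python3 look.py
```

```text
0.0 [0.25113803 0.5717696  0.22181281] [ 2.05410811e-01  9.78675514e-01 -7.91661729e-04 -1.00905218e-04] 1.0026988438050666 [ 0.57773114 -0.10708946 -0.12027362]
scene [ 0.91769792 -0.40241509  0.79988999]
blue_case_center 0.58 334 204 surf [0.574 0.017 0.067] z=0: [0.543 0.056 0.   ] at .05/.083 [0.552 0.045 0.019]
yellow_case_center 0.7 313 220 surf [ 0.556 -0.039  0.034] z=0: [ 0.54  -0.021  0.   ] at .05/.083 [ 0.549 -0.03   0.019]
green_case_center 0.76 318 194 surf [0.523 0.011 0.066] z=0: [ 0.488  0.048 -0.   ] at .05/.083 [0.515 0.02  0.051]
red_case_center 0.57 338 210 surf [0.594 0.011 0.067] z=0: [0.564 0.05  0.   ] at .05/.083 [0.587 0.021 0.051]
blue_mat 0.95 273 276 surf [ 0.589 -0.205  0.002] z=0: [ 0.589 -0.203  0.   ] at .05/.083 
blue_mat 0.58 334 201 surf [0.569 0.023 0.069] z=0: [0.538 0.063 0.   ] at .05/.083 
yellow_mat 0.84 200 290 surf [ 0.498 -0.349  0.002] z=0: [ 0.495 -0.349  0.   ] at .05/.083 
green_mat 0.62 407 152 surf [0.565 0.36  0.004] z=0: [0.563 0.363 0.   ] at .05/.083 
red_mat 0.71 376 182 surf [0.574 0.197 0.003] z=0: [0.571 0.2   0.   ] at .05/
[... 662 characters left out ...]
51  0.008 0.066] z=0: [0.529 0.076 0.   ] at .05/.083 [0.514 0.023 0.051]
red_case_center 0.94 335 183 surf [0.574 0.004 0.066] z=0: [0.599 0.073 0.   ] at .05/.083 [0.58  0.02  0.051]
blue_mat 0.88 368 270 surf [ 0.578 -0.204  0.002] z=0: [ 0.58  -0.202  0.   ] at .05/.083 
yellow_mat 0.76 354 338 surf [ 0.497 -0.343  0.004] z=0: [ 0.498 -0.34   0.   ] at .05/.083 
green_mat 0.7 292 121 surf [0.561 0.351 0.005] z=0: [0.563 0.359 0.   ] at .05/.083 
red_mat 0.56 310 153 surf [0.57  0.199 0.003] z=0: [0.573 0.204 0.   ] at .05/.083 
pad 0.55 321 201 surf [ 0.526 -0.042  0.066] z=0: [0.545 0.021 0.   ] at .05/.083 
cast 0.56 260 210 surf [0.397 0.01  0.024] z=0: [0.4   0.032 0.   ] at .05/.083
```

```bash
cat > seg.py <<'E'
from h import *
HUE={"red":[(0,8),(172,180)],"yellow":[(20,35)],"green":[(42,85)],"blue":[(95,125)]}
def seg(c,zlo,zhi,s=None,box=(0.3,0.9,-0.6,0.6)):
    C=cloud(c,s); hsv=cv2.cvtColor(c["img"],cv2.COLOR_BGR2HSV); out={}
    for n,hs in HUE.items():
        m=np.zeros(C.shape[:2],bool)
        for a,b in hs: m|=(hsv[...,0]>=a)&(hsv[...,0]<=b)
        z=C[...,2]
        m&=(hsv[...,1]>110)&(hsv[...,2]>50)&(z>zlo)&(z<zhi)
        m&=(C[...,0]>box[0])&(C[...,0]<box[1])&(C[...,1]>box[2])&(C[...,1]<box[3])
        m=cv2.morphologyEx(m.astype(np.uint8),cv2.MORPH_OPEN,np.ones((3,3)))
        k,lab,st,_=cv2.connectedComponentsWithStats(m)
        for i in range(1,k):
            if st[i,4]<60: continue
            P=C[lab==i]; zm=np.median(P[:,2])
            (cx,cy),(w,h),_a=rc=cv2.minAreaRect(P[:,:2].astype(np.float32))
            b=cv2.boxPoints(rc); e=max((b[1]-b[0],b[2]-b[1]),key=np.linalg.norm)
            an=(np.degrees(np.arctan2(e[1],e[0]))+90)%180-90
            print(n,st[i,4],"c",round(cx,4),round(cy,4),"z",round(zm,4),"size",round(max(w,h),3),round(min(w,h),3),"ang",round(an,1))
E
python3 - <<'E'
from seg import *
ims=[]
for k in["scene","side"]:
    c=robot.camera(k); ims.append(c["img"][90:390,100:500]); print(k)
    for lo,hi in((.055,.085),(.022,.05),(-.01,.012)): print(lo); seg(c,lo,hi)
cv2.imwrite("pics/a.png",cv2.resize(np.vstack(ims),None,fx=1,fy=1))
E
```

```text
scene
0.055
red 568 c 0.5865 0.0208 z 0.067 size 0.12 0.038 ang -85.2
green 485 c 0.5093 0.0149 z 0.067 size 0.118 0.038 ang -87.4
0.022
yellow 201 c 0.5533 -0.0364 z 0.0345 size 0.115 0.016 ang 2.5
yellow 283 c 0.8509 0.1326 z 0.0357 size 0.095 0.023 ang 0.1
-0.01
red 795 c 0.5732 0.1991 z 0.0035 size 0.142 0.062 ang 12.3
yellow 1521 c 0.4972 -0.3415 z 0.0025 size 0.147 0.062 ang 10.8
green 592 c 0.5617 0.3491 z 0.0038 size 0.141 0.061 ang 6.2
blue 1336 c 0.5895 -0.2086 z 0.0029 size 0.143 0.061 ang 6.1
side
0.055
red 576 c 0.5853 0.0209 z 0.0676 size 0.121 0.037 ang -85.0
green 564 c 0.5083 0.0135 z 0.067 size 0.12 0.039 ang -87.6
0.022
yellow 207 c 0.8507 0.1356 z 0.036 size 0.092 0.029 ang 3.1
yellow 322 c 0.5456 -0.0407 z 0.0339 size 0.12 0.034 ang -7.7
blue 72 c 0.5521 0.0466 z 0.0346 size 0.027 0.018 ang -11.1
-0.01
red 773 c 0.5723 0.1989 z 0.0048 size 0.142 0.066 ang 11.6
yellow 2358 c 0.4988 -0.3399 z 0.0034 size 0.144 0.065 ang 11.1
green 556 c 0.5602 0.3494 z 0.0049 size 0.139 0.062 ang 6.3
blue 1602 c 0.5886 -0.2068 z 0.003 size 0.144 0.066 ang 5.9
```

View pics/a.png

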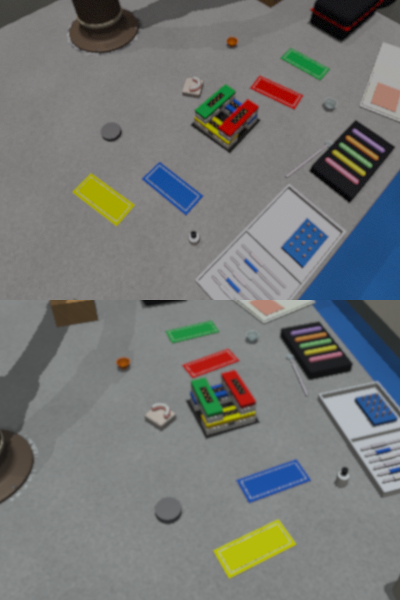

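```bash
R='0.258 -0.558 0 0 0 -64 0.36'; python3 -m inch "0.05 -0.1 0 0 0 -16 0.36;0.1 -0.2 0 0 0 -32 0.36;0.15 -0.3 0 0 0 -48 0.36;0.2 -0.4 0 0 0 -64 0.36;0.258 -0.558 0 0 0 -64 0.36;0.258 -0.558 0 0 0 -64 0.36;0.258 -0.558 0 0 0 -64 0.36;0.258 -0.558 0 0 0 -64 0.36;0.258 -0.558 0 0 0 -64 0.36;0.258 -0.558 0 0 0 -64 0.36;0.258 -0.558 0 0 0 -64 0.36;0.258 -0.558 0 0 0 -64 0.36"
cat > w.py <<'E'
from seg import *
import sys
s=robot.read_state(); c=robot.camera("wrist"); x=R.from_quat(s["eef_rot"]).as_matrix()
print("t",round(s["time"],2),"tcp",np.round(s["tcp_pos"],4),"jaw",np.round(np.degrees(np.arctan2(x[1,1],x[0,1])),1),"zaxis",np.round(x[:,2],3),"w",round(s["width"],3),"f",np.round(s["ft_force"],1))
for lo,hi in((.055,.085),(.022,.05),(-.01,.012)): print(lo); seg(c,lo,hi,s)
if len(sys.argv)>1: cv2.imwrite("pics/%s.png"%sys.argv[1],c["img"])
E
python3 w.py w1
```

```text
time: 2.4
tcp_pos: [0.5039, 0.026, 0.2231]
eef_rot: [0.693, 0.721, 0.001, 0.0]
ft_force: [1.8, 0.5, -1.1]
width: 0.68
t 2.4 tcp [0.5039 0.026  0.2231] jaw 2.3 zaxis [ 0.001  0.001 -1.   ] w 0.68 f [ 1.8  0.5 -1.1]
0.055
red 4255 c 0.584 0.0234 z 0.067 size 0.12 0.039 ang -85.2
green 4068 c 0.5057 0.0176 z 0.0671 size 0.12 0.037 ang -86.7
0.022
red 103 c 0.8083 0.1001 z 0.0356 size 0.012 0.012 ang -85.9
yellow 547 c 0.5489 -0.0101 z 0.0348 size 0.041 0.016 ang 9.9
yellow 361 c 0.5507 -0.0363 z 0.0352 size 0.041 0.012 ang 3.5
blue 498 c 0.542 0.0727 z 0.0349 size 0.038 0.011 ang 3.8
blue 411 c 0.5444 0.0461 z 0.0351 size 0.038 0.011 ang 4.5
-0.01
red 1405 c 0.5736 0.1757 z 0.0031 size 0.146 0.034 ang 2.7
red 1975 c 0.5733 0.1815 z 0.0032 size 0.127 0.024 ang 3.1
blue 138 c 0.5917 -0.18 z 0.0031 size 0.03 0.011 ang 5.1
blue 229 c 0.5441 -0.1837 z 0.003 size 0.061 0.009 ang 6.4
```

View pics/w1.png

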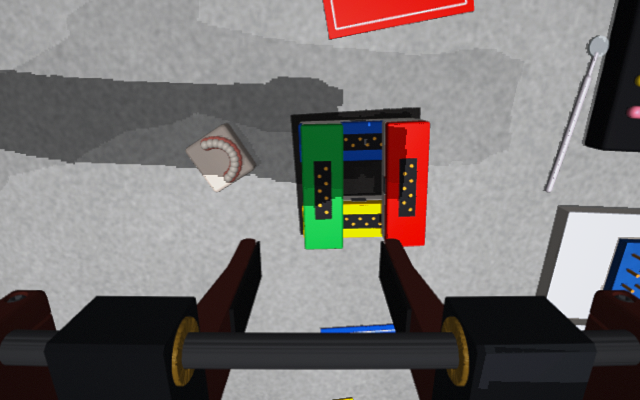

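```bash
python3 -m inch "0 0 -0.03 0 0 0 0.36;0 0 -0.06 0 0 0 0.36;0 0 -0.08 0 0 0 0.36;0 0 -0.08 0 0 0 0.36;0 0 -0.08 0 0 0 0.36"
```

```text
time: 2.95
tcp_pos: [0.5034, 0.0279, 0.1431]
eef_rot: [0.693, 0.721, -0.0, 0.0]
ft_force: [-0.9, -0.0, -0.0]
width: 0.684
```

```bash
python3 -m inch "0.0035 -0.0105 0 0 0 1 0.36;0.0035 -0.0105 -0.03 0 0 1 0.36;0.0035 -0.0105 -0.06 0 0 1 0.36;0.0035 -0.0105 -0.08 0 0 1 0.36;0.0035 -0.0105 -0.095 0 0 1 0.36;0.0035 -0.0105 -0.103 0 0 1 0.36;0.0035 -0.0105 -0.103 0 0 1 0.36;0.0035 -0.0105 -0.103 0 0 1 -1;0.0035 -0.0105 -0.103 0 0 1 -1;0.0035 -0.0105 -0.103 0 0 1 -1;0.0035 -0.0105 -0.103 0 0 1 -1;0.0035 -0.0105 -0.103 0 0 1 -1"
```

```text
time: 4.15
tcp_pos: [0.5073, 0.0175, 0.0404]
eef_rot: [0.686, 0.727, 0.001, 0.0]
ft_force: [-0.7, 0.7, 6.6]
width: 0.43
```

```bash
python3 -m inch "0 0 0.02 0 0 0 -1;0 0 0.05 0 0 0 -1;0 0 0.08 0 0 0 -1;0 0.04 0.1 0 0 8 -1;0.006 0.08 0.1 0 0 16 -1;0.012 0.12 0.1 0 0 24 -1;0.018 0.16 0.1 0 0 32 -1;0.024 0.2 0.1 0 0 40 -1;0.03 0.23 0.1 0 0 48 -1;0.036 0.26 0.1 0 0 56 -1;0.042 0.28 0.1 0 0 64 -1;0.048 0.29 0.1 0 0 70 -1"; python3 -m inch "0 0 0 0 0 8 -1;0 0 0 0 0 16 -1;0 0 0 0 0 23 -1;0 0 0 0 0 23 -1;0 0 0 0 0 23 -1"; python3 w.py w2
```

```text
time: 5.35
tcp_pos: [0.554, 0.31, 0.1392]
eef_rot: [0.141, 0.99, 0.0, -0.0]
ft_force: [0.3, -0.6, -0.8]
width: 0.428
time: 5.85
tcp_pos: [0.5547, 0.307, 0.1395]
eef_rot: [-0.053, 0.999, -0.0, -0.0]
ft_force: [0.1, -0.3, -1.2]
width: 0.429
t 5.85 tcp [0.5547 0.307  0.1395] jaw 96.1 zaxis [-0. -0. -1.] w 0.429 f [ 0.1 -0.3 -1.2]
0.055
red 1519 c 0.5196 0.5097 z 0.0615 size 0.141 0.013 ang 4.6
red 871 c 0.5789 0.0811 z 0.0627 size 0.038 0.009 ang 0.6
0.022
blue 3017 c 0.5396 0.0724 z 0.0341 size 0.118 0.015 ang 3.9
-0.01
red 3301 c 0.5708 0.2006 z 0.0032 size 0.144 0.064 ang 13.0
red 6916 c 0.5707 0.2009 z 0.0032 size 0.126 0.045 ang 13.0
green 1929 c 0.5587 0.354 z 0.0032 size 0.144 0.061 ang 6.4
green 4058 c 0.5593 0.354 z 0.0032 size 0.126 0.043 ang 6.2
```

View pics/w2.png

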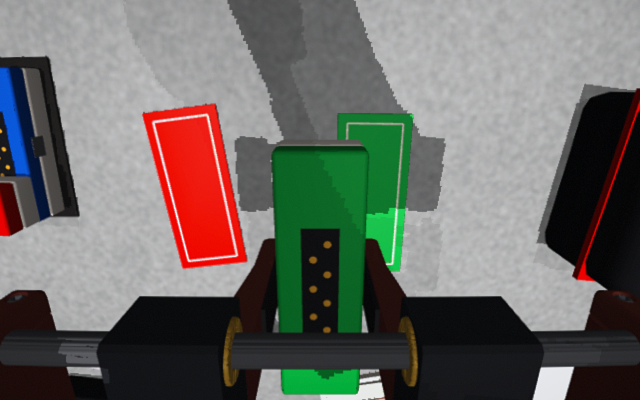

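```bash
python3 -m inch "0.005 0.046 0 0 0 0 -1;0.005 0.046 -0.04 0 0 0 -1;0.005 0.046 -0.08 0 0 0 -1;0.005 0.046 -0.105 0 0 0 -1;0.005 0.046 -0.12 0 0 0 -1;0.005 0.046 -0.126 0 0 0 -1;0.005 0.046 -0.13 0 0 0 -1;0.005 0.046 -0.131 0 0 0 -1;0.005 0.046 -0.131 0 0 0 -1;0.005 0.046 -0.131 0 0 0 0.36;0.005 0.046 -0.131 0 0 0 0.36;0.005 0.046 -0.131 0 0 0 0.36"
```

```text
time: 7.1
tcp_pos: [0.5601, 0.3536, 0.0093]
eef_rot: [-0.055, 0.998, 0.0, 0.0]
ft_force: [-0.3, -0.5, -0.3]
width: 0.662
```

```bash
python3 -m inch "0 0 0.03 0 0 0 0.36;0 0 0.08 0 0 0 0.36;0 -0.03 0.13 0 0 -8 0.36;0.004 -0.06 0.17 0 0 -16 0.36;0.008 -0.1 0.17 0 0 -24 0.36;0.012 -0.14 0.17 0 0 -32 0.36;0.016 -0.18 0.17 0 0 -40 0.36;0.02 -0.22 0.17 0 0 -48 0.36;0.024 -0.25 0.17 0 0 -56 0.36;0.024 -0.28 0.17 0 0 -64 0.36;0.024 -0.3 0.17 0 0 -72 0.36;0.024 -0.33 0.17 0 0 -80 0.36"; python3 -m inch "0 0 0 0 0 -8 0.36;0 0 -0.03 0 0 -11 0.36;0 0 -0.03 0 0 -11 0.36;0 0 -0.03 0 0 -11 0.36"; python3 w.py
python3 - <<'E'
from seg import *
for k in["scene","side"]: seg(robot.camera(k),.022,.05,None,(.45,.68,.1,.45))
E
```

```text
time: 8.3
tcp_pos: [0.5838, 0.0235, 0.179]
eef_rot: [0.602, 0.799, 0.001, -0.0]
ft_force: [-0.8, -0.5, -0.8]
width: 0.683
time: 8.7
tcp_pos: [0.5834, 0.0236, 0.1488]
eef_rot: [0.673, 0.74, -0.0, -0.0]
ft_force: [-0.2, -0.7, -0.0]
width: 0.68
t 8.7 tcp [0.5834 0.0236 0.1488] jaw 5.4 zaxis [-0.001 -0.    -1.   ] w 0.68 f [-0.2 -0.7 -0. ]
0.055
red 6664 c 0.5843 0.0233 z 0.0671 size 0.12 0.038 ang -84.8
0.022
red 116 c 0.8084 0.0984 z 0.0351 size 0.016 0.008 ang -52.9
red 367 c 0.4145 0.0381 z 0.029 size 0.047 0.018 ang -71.0
yellow 291 c 0.8095 0.1294 z 0.0366 size 0.015 0.015 ang 16.9
yellow 2566 c 0.5268 -0.0244 z 0.0349 size 0.078 0.038 ang 3.8
yellow 413 c 0.5524 -0.0362 z 0.0352 size 0.031 0.012 ang 3.7
blue 3779 c 0.5209 0.0575 z 0.035 size 0.079 0.039 ang 4.1
-0.01
red 677 c 0.5357 0.1625 z 0.0032 size 0.061 0.01 ang 5.3
blue 182 c 0.5187 -0.2098 z 0.0032 size 0.044 0.007 ang -83.9
blue 3220 c 0.5869 -0.2052 z 0.0032 size 0.126 0.042 ang 6.6
blue 186 c 0.6552 -0.1976 z 0.0032 size 0.042 0.007 ang -82.5
green 333 c 0.5641 0.3504 z 0.0351 size 0.118 0.037 ang 7.6
green 192 c 0.5387 0.3479 z 0.0357 size 0.069 0.039 ang 6.4
```

```bash
python3 -m inch "0.001 0 -0.04 0 0 0 0.36;0.001 0 -0.07 0 0 0 0.36;0.001 0 -0.09 0 0 0 0.36;0.001 0 -0.102 0 0 0 0.36;0.001 0 -0.108 0 0 0 0.36;0.001 0 -0.108 0 0 0 0.36;0.001 0 -0.108 0 0 0 -1;0.001 0 -0.108 0 0 0 -1;0.001 0 -0.108 0 0 0 -1;0.001 0 -0.108 0 0 0 -1;0.001 0 -0.108 0 0 0 -1"
```

```text
time: 9.95
tcp_pos: [0.5853, 0.0235, 0.0414]
eef_rot: [0.674, 0.739, 0.001, 0.0]
ft_force: [-1.8, 0.6, 5.8]
width: 0.429
```

```bash
python3 -m inch "0 0 0.02 0 0 0 -1;0 0 0.05 0 0 0 -1;0 0 0.08 0 0 0 -1;0 0.02 0.1 0 0 -8 -1;0 0.04 0.1 0 0 -16 -1;0 0.06 0.1 0 0 -24 -1;0 0.08 0.1 0 0 -32 -1;0 0.1 0.1 0 0 -40 -1;-0.004 0.12 0.1 0 0 -48 -1;-0.008 0.14 0.1 0 0 -56 -1;-0.012 0.16 0.1 0 0 -64 -1;-0.014 0.177 0.1 0 0 -72 -1"; python3 -m inch "0 0 0 0 0 -8 -1;0 0 0 0 0 -11 -1;0 0 0 0 0 -11 -1;0 0 0 0 0 -11 -1"; python3 w.py
```

```text
time: 11.15
tcp_pos: [0.57, 0.2017, 0.1403]
eef_rot: [0.98, 0.2, -0.0, -0.0]
ft_force: [0.5, 0.2, -1.3]
width: 0.433
time: 11.55
tcp_pos: [0.5706, 0.2003, 0.1405]
eef_rot: [0.994, 0.108, -0.0, 0.0]
ft_force: [-0.5, 0.3, -0.3]
width: 0.43
t 11.55 tcp [0.5706 0.2003 0.1405] jaw -77.6 zaxis [-0. -0. -1.] w 0.43 f [-0.5  0.3 -0.3]
0.055
0.022
yellow 5507 c 0.5479 -0.0231 z 0.0349 size 0.119 0.04 ang 3.6
green 6285 c 0.5606 0.3534 z 0.035 size 0.12 0.039 ang 6.2
blue 4270 c 0.5512 0.0598 z 0.0349 size 0.101 0.039 ang 4.2
-0.01
red 1210 c 0.625 0.2136 z 0.0032 size 0.062 0.032 ang -77.5
red 1539 c 0.6204 0.2127 z 0.0032 size 0.044 0.023 ang -77.5
green 2161 c 0.5592 0.3523 z 0.0031 size 0.144 0.062 ang 5.6
green 856 c 0.5614 0.3338 z 0.0032 size 0.125 0.008 ang 6.4
```

```bash
python3 -m inch "0 0 -0.04 0 0 0 -1;0 0 -0.08 0 0 0 -1;0 0 -0.105 0 0 0 -1;0 0 -0.12 0 0 0 -1;0 0 -0.126 0 0 0 -1;0 0 -0.13 0 0 0 -1;0 0 -0.131 0 0 0 -1;0 0 -0.131 0 0 0 -1;0 0 -0.131 0 0 0 0.36;0 0 -0.131 0 0 0 0.36;0 0 -0.131 0 0 0 0.36"; python3 -m inch "0 0 0.03 0 0 0 0.36;0 0 0.07 0 0 0 0.36;-0.01 -0.03 0.11 0 0 8 0.36;-0.02 -0.07 0.14 0 0 16 0.36;-0.025 -0.11 0.14 0 0 16 0.36;-0.028 -0.14 0.14 0 0 16 0.36;-0.028 -0.14 0.14 0 0 -8 0.36;-0.028 -0.14 0.14 0 0 -8 0.36;-0.028 -0.14 0.14 0 0 -8 0.36;-0.028 -0.14 0.14 0 0 -8 0.36"; python3 w.py
```

```text
time: 12.7
tcp_pos: [0.5711, 0.2006, 0.0102]
eef_rot: [0.994, 0.107, 0.0, -0.0]
ft_force: [-0.2, 0.7, -0.6]
width: 0.66
time: 13.7
tcp_pos: [0.5427, 0.0603, 0.1498]
eef_rot: [0.999, 0.037, 0.0, 0.0]
ft_force: [-0.8, -0.8, -0.3]
width: 0.681
t 13.7 tcp [0.5427 0.0603 0.1498] jaw -85.8 zaxis [ 0. -0. -1.] w 0.681 f [-0.8 -0.8 -0.3]
0.055
0.022
red 6675 c 0.5697 0.2003 z 0.0349 size 0.12 0.039 ang 11.6
red 259 c 0.4165 0.0358 z 0.0289 size 0.044 0.014 ang -79.4
yellow 5528 c 0.5476 -0.0234 z 0.035 size 0.119 0.039 ang 3.5
blue 5427 c 0.5415 0.0594 z 0.0351 size 0.119 0.038 ang 4.3
-0.01
red 2169 c 0.5705 0.2011 z 0.0031 size 0.144 0.064 ang 13.3
red 704 c 0.5749 0.1825 z 0.0033 size 0.127 0.012 ang 16.1
green 1646 c 0.5571 0.3251 z 0.003 size 0.148 0.041 ang -9.5
green 644 c 0.5526 0.333 z 0.0032 size 0.109 0.011 ang 2.9
blue 2113 c 0.5865 -0.2081 z 0.0031 size 0.145 0.067 ang 6.8
blue 5350 c 0.5871 -0.2069 z 0.0032 size 0.126 0.045 ang 6.8
```

```bash
python3 -m inch "-0.001 -0.001 -0.04 0 0 0 0.36;-0.001 -0.001 -0.08 0 0 0 0.36;-0.001 -0.001 -0.11 0 0 0 0.36;-0.001 -0.001 -0.13 0 0 0 0.36;-0.001 -0.001 -0.137 0 0 0 0.36;-0.001 -0.001 -0.14 0 0 0 0.36;-0.001 -0.001 -0.14 0 0 0 0.36;-0.001 -0.001 -0.14 0 0 0 -1;-0.001 -0.001 -0.14 0 0 0 -1;-0.001 -0.001 -0.14 0 0 0 -1;-0.001 -0.001 -0.14 0 0 0 -1;-0.001 -0.001 -0.14 0 0 0 -1"; python3 -m inch "0 0 0.02 0 0 0 -1;0 0 0.05 0 0 0 -1;0 0 0.09 0 0 0 -1;0 -0.03 0.12 0 0 2.4 -1;0.01 -0.07 0.13 0 0 2.4 -1;0.02 -0.11 0.13 0 0 2.4 -1;0.03 -0.15 0.13 0 0 2.4 -1;0.04 -0.19 0.13 0 0 2.4 -1;0.045 -0.23 0.13 0 0 2.4 -1;0.0455 -0.255 0.13 0 0 2.4 -1;0.0455 -0.266 0.13 0 0 2.4 -1;0.0455 -0.266 0.13 0 0 2.4 -1"; python3 w.py w3
```

```text
time: 14.95
tcp_pos: [0.5422, 0.0595, 0.0103]
eef_rot: [0.999, 0.038, 0.0, -0.0]
ft_force: [-1.2, -0.3, 6.5]
width: 0.431
time: 16.15
tcp_pos: [0.5865, -0.208, 0.1394]
eef_rot: [0.998, 0.057, -0.0, 0.0]
ft_force: [0.0, -0.6, -1.5]
width: 0.432
t 16.15 tcp [ 0.5865 -0.208   0.1394] jaw -83.5 zaxis [-0.001 -0.    -1.   ] w 0.432 f [ 0.  -0.6 -1.5]
0.055
0.022
yellow 6327 c 0.5468 -0.024 z 0.0349 size 0.12 0.04 ang 3.3
-0.01
yellow 1577 c 0.5286 -0.3351 z 0.0031 size 0.08 0.064 ang 10.8
yellow 3079 c 0.5247 -0.3357 z 0.0032 size 0.07 0.045 ang 11.9
blue 1174 c 0.6426 -0.2013 z 0.0031 size 0.062 0.032 ang -83.3
blue 1493 c 0.6381 -0.2016 z 0.0032 size 0.044 0.023 ang -83.7
```

View pics/w3.png

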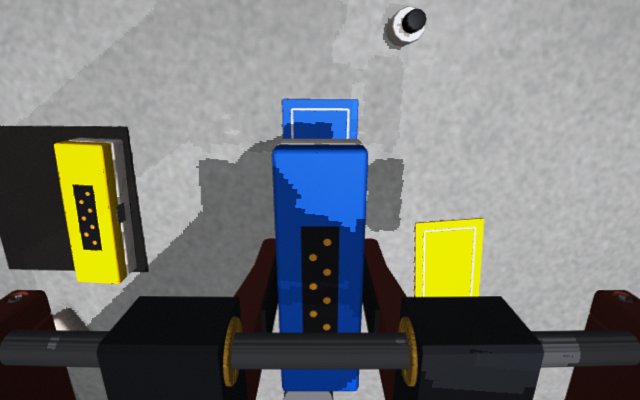

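```bash
python3 -m inch "0 0.001 -0.04 0 0 0 -1;0 0.001 -0.08 0 0 0 -1;0 0.001 -0.105 0 0 0 -1;0 0.001 -0.12 0 0 0 -1;0 0.001 -0.126 0 0 0 -1;0 0.001 -0.129 0 0 0 -1;0 0.001 -0.13 0 0 0 -1;0 0.001 -0.13 0 0 0 -1;0 0.001 -0.13 0 0 0 0.36;0 0.001 -0.13 0 0 0 0.36;0 0.001 -0.13 0 0 0 0.36"; python3 -m inch "0 0 0.03 0 0 0 0.36;0 0 0.07 0 0 0 0.36;-0.01 0.04 0.11 0 0 -3 0.36;-0.02 0.08 0.14 0 0 -3 0.36;-0.03 0.12 0.14 0 0 -3 0.36;-0.039 0.16 0.14 0 0 -3 0.36;-0.039 0.184 0.14 0 0 -3 0.36;-0.039 0.184 0.14 0 0 -3 0.36;-0.039 0.184 0.14 0 0 -3 0.36"; python3 w.py
```

```text
time: 17.3
tcp_pos: [0.5877, -0.2058, 0.0102]
eef_rot: [0.998, 0.058, 0.001, 0.0]
ft_force: [-0.8, 1.2, 0.9]
width: 0.655
time: 18.2
tcp_pos: [0.5484, -0.0216, 0.15]
eef_rot: [0.999, 0.033, 0.0, 0.0]
ft_force: [0.4, -1.0, -0.2]
width: 0.677
t 18.2 tcp [ 0.5484 -0.0216  0.15  ] jaw -86.2 zaxis [ 0.001 -0.    -1.   ] w 0.677 f [ 0.4 -1.  -0.2]
0.055
0.022
red 6916 c 0.5696 0.2 z 0.0348 size 0.12 0.04 ang 11.8
red 143 c 0.4196 0.0232 z 0.0292 size 0.026 0.005 ang 68.5
yellow 5449 c 0.5472 -0.0235 z 0.0351 size 0.12 0.038 ang 3.6
blue 6631 c 0.5871 -0.2048 z 0.035 size 0.12 0.04 ang 6.7
-0.01
red 2266 c 0.5707 0.2011 z 0.003 size 0.145 0.064 ang 13.3
red 722 c 0.575 0.1821 z 0.0032 size 0.127 0.015 ang 17.4
yellow 1001 c 0.5107 -0.3155 z 0.0031 size 0.108 0.021 ang 10.3
yellow 1716 c 0.5 -0.3251 z 0.0033 size 0.114 0.025 ang 19.3
blue 2105 c 0.587 -0.2077 z 0.0032 size 0.144 0.065 ang 6.3
blue 214 c 0.6483 -0.2001 z 0.0032 size 0.045 0.006 ang -79.1
```

```bash
python3 -m inch "-0.001 -0.0015 -0.04 0 0 0 0.36;-0.001 -0.0015 -0.08 0 0 0 0.36;-0.001 -0.0015 -0.11 0 0 0 0.36;-0.001 -0.0015 -0.13 0 0 0 0.36;-0.001 -0.0015 -0.137 0 0 0 0.36;-0.001 -0.0015 -0.14 0 0 0 0.36;-0.001 -0.0015 -0.14 0 0 0 0.36;-0.001 -0.0015 -0.14 0 0 0 -1;-0.001 -0.0015 -0.14 0 0 0 -1;-0.001 -0.0015 -0.14 0 0 0 -1;-0.001 -0.0015 -0.14 0 0 0 -1;-0.001 -0.0015 -0.14 0 0 0 -1"; python3 -m inch "0 0 0.02 0 0 0 -1;0 0 0.05 0 0 0 -1;0 0 0.09 0 0 0 -1;0 -0.03 0.12 0 0 2.4 -1;-0.01 -0.07 0.13 0 0 7.4 -1;-0.02 -0.11 0.13 0 0 7.4 -1;-0.03 -0.15 0.13 0 0 7.4 -1;-0.04 -0.19 0.13 0 0 7.4 -1;-0.045 -0.23 0.13 0 0 7.4 -1;-0.051 -0.27 0.13 0 0 7.4 -1;-0.051 -0.3 0.13 0 0 7.4 -1;-0.051 -0.317 0.13 0 0 7.4 -1"; python3 -m inch "0 0 0 0 0 0 -1;0 0 0 0 0 0 -1"; python3 w.py w4
```

```text
time: 19.45
tcp_pos: [0.5477, -0.023, 0.0103]
eef_rot: [0.999, 0.032, 0.001, -0.0]
ft_force: [-0.5, 0.3, 7.2]
width: 0.431
time: 20.65
tcp_pos: [0.4951, -0.3431, 0.1397]
eef_rot: [0.995, 0.095, -0.0, 0.001]
ft_force: [-0.5, 0.9, -0.9]
width: 0.432
time: 20.85
tcp_pos: [0.4959, -0.3396, 0.1392]
eef_rot: [0.995, 0.096, -0.0, -0.0]
ft_force: [-0.4, 0.8, -1.0]
width: 0.432
t 20.85 tcp [ 0.4959 -0.3396  0.1392] jaw -78.9 zaxis [-0.001  0.001 -1.   ] w 0.432 f [-0.4  0.8 -1. ]
0.055
0.022
blue 4936 c 0.5694 -0.2078 z 0.0351 size 0.086 0.038 ang 6.8
-0.01
yellow 1202 c 0.5515 -0.3301 z 0.0031 size 0.062 0.032 ang -78.9
yellow 1499 c 0.5478 -0.3306 z 0.0031 size 0.045 0.022 ang -78.8
blue 912 c 0.5734 -0.2278 z 0.0032 size 0.095 0.01 ang 3.2
blue 1826 c 0.5673 -0.2095 z 0.0031 size 0.106 0.063 ang 5.9
```

View pics/w4.png

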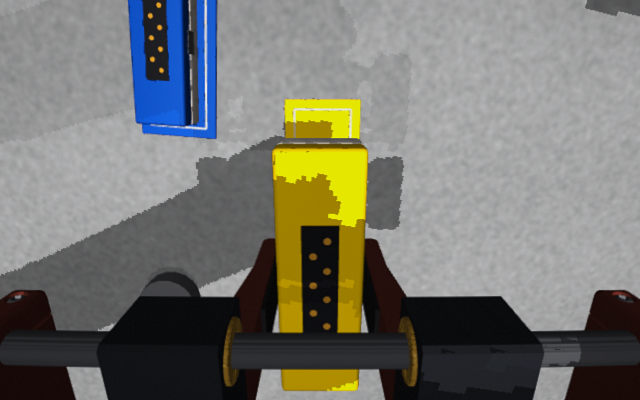

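```bash
python3 -m inch "0.0005 -0.001 -0.04 0 0 0 -1;0.0005 -0.001 -0.08 0 0 0 -1;0.0005 -0.001 -0.105 0 0 0 -1;0.0005 -0.001 -0.12 0 0 0 -1;0.0005 -0.001 -0.126 0 0 0 -1;0.0005 -0.001 -0.129 0 0 0 -1;0.0005 -0.001 -0.13 0 0 0 -1;0.0005 -0.001 -0.13 0 0 0 -1;0.0005 -0.001 -0.13 0 0 0 0.36;0.0005 -0.001 -0.13 0 0 0 0.36;0.0005 -0.001 -0.13 0 0 0 0.36"; python3 -m inch "0 0 0.03 0 0 0 0.36;0 0 0.07 0 0 0 0.36;0 0.04 0.12 0 0 0 0.36;0 0.08 0.17 0 0 0 0.36;0 0.12 0.2 0 0 0 0.36;0 0.16 0.22 0 0 0 0.36;0 0.16 0.22 0 0 0 0.36;0 0.16 0.22 0 0 0 0.36"; python3 w.py
python3 - <<'E'
from seg import *
ims=[]
for k in["scene","side"]:
    c=robot.camera(k); ims.append(c["img"][90:390,100:500]); print(k)
    for lo,hi in((.022,.05),(-.01,.012)): print(lo); seg(c,lo,hi,None,(.35,.7,-.45,.45))
    print("cast",np.round(hit(c,robot.pinpoint(c,"cast")[0]["xy"],0),3))
cv2.imwrite("pics/b.png",np.vstack(ims))
E
```

```text
time: 22.0
tcp_pos: [0.497, -0.3413, 0.0101]
eef_rot: [0.995, 0.097, 0.0, 0.0]
ft_force: [0.7, 0.3, -0.8]
width: 0.654
time: 22.8
tcp_pos: [0.4982, -0.1782, 0.2313]
eef_rot: [0.995, 0.099, 0.002, -0.001]
ft_force: [0.4, 0.7, 0.2]
width: 0.677
t 22.8 tcp [ 0.4982 -0.1782  0.2313] jaw -78.6 zaxis [ 0.003  0.002 -1.   ] w 0.677 f [0.4 0.7 0.2]
0.055
0.022
red 131 c 0.4184 0.0255 z 0.0288 size 0.034 0.007 ang 69.7
red 62 c 0.3953 0.0453 z 0.0295 size 0.017 0.004 ang 9.5
yellow 3574 c 0.4969 -0.341 z 0.035 size 0.121 0.039 ang 11.3
blue 4193 c 0.587 -0.2051 z 0.0351 size 0.12 0.038 ang 6.8
-0.01
red 612 c 0.5434 0.1647 z 0.0029 size 0.081 0.022 ang -1.8
red 146 c 0.5275 0.1702 z 0.0032 size 0.033 0.011 ang -2.4
yellow 1249 c 0.4967 -0.3403 z 0.0031 size 0.144 0.062 ang 10.8
yellow 278 c 0.5176 -0.3166 z 0.0033 size 0.076 0.008 ang 8.7
yellow 101 c 0.5578 -0.3332 z 0.0032 size 0.035 0.003 ang -79.5
yellow 155 c 0.4548 -0.3283 z 0.0033 size 0.047 0.006 ang 12.7
blue 2478 c 0.5872 -0.2073 z 0.0031 size 0.145 0.063 ang 6.4
scene
0.022
red 470 c 0.5726 0.1989 z 0.035 size 0.12 0.039 ang 11.9
y
[... 269 characters left out ...]
19 z 0.0024 size 0.146 0.061 ang 11.1
green 60 c 0.61 0.3336 z 0.0037 size 0.049 0.019 ang 14.2
blue 208 c 0.5707 -0.2342 z 0.0028 size 0.1 0.016 ang 5.4
blue 93 c 0.6478 -0.2247 z 0.0031 size 0.04 0.021 ang 38.9
cast [[0.544 0.348 0.   ]]
side
0.022
red 187 c 0.5365 0.1919 z 0.036 size 0.051 0.041 ang 13.6
yellow 1231 c 0.498 -0.3416 z 0.0349 size 0.12 0.039 ang 11.0
green 143 c 0.5272 0.3452 z 0.0358 size 0.048 0.04 ang -12.1
blue 835 c 0.5882 -0.2067 z 0.0347 size 0.12 0.04 ang 6.8
-0.01
red 152 c 0.5276 0.175 z 0.0045 size 0.08 0.05 ang -27.7
yellow 727 c 0.4987 -0.3425 z 0.0036 size 0.145 0.06 ang 9.5
blue 388 c 0.5916 -0.2309 z 0.0033 size 0.143 0.018 ang 8.6
cast [[0.403 0.037 0.   ]]
```

View pics/b.png

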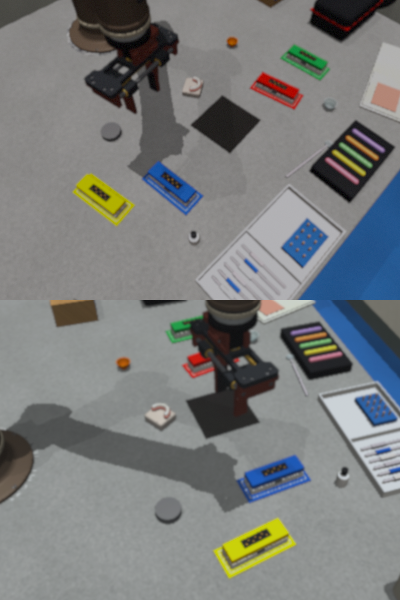

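The scene view (top) and side view (bottom) show all four cases lid up and centred on their own mats. The cast still stands in its place, at about (193, 85) in the top half, and the gripper is clear.

```bash
python3 -m inch "0 0 0 0 0 0 0.36;0 0 0 0 0 0 0.36;0 0 0 0 0 0 0.36"; python3 -c "
from plant import robot
print(robot.finish_job())"
```

```text
time: 23.35
tcp_pos: [0.4965, -0.1817, 0.2294]
eef_rot: [0.995, 0.096, -0.0, 0.0]
ft_force: [1.1, 0.0, 0.3]
width: 0.679
the job is handed in; nothing more can be done
None
```

I took the stack apart in the order green, red, blue, yellow. Each case is set down lid up on the mat of its own colour, and I handed the job in at 23.4 s of the 109 s allowed.

- **Placing:** in the last checks each case centre was within about 3 mm of its mat's centre and its long axis within about 2 degrees. The lid tops measured 35 mm, which is the right height for a case flat on a mat. The limits are 13 mm and 12 degrees.
- **Forces:** the wrist force read at most about 7 N, at the end of each gripping move. The gripper was open and well clear of everything at hand-in.
- **Cast:** it stands where it was. The side camera put it within about 6 mm of the first look, which is within that detector's error.
- **Checks that disagreed:**
  - In the last scene picture the cast detector's best hit landed on the green case. That was a false report, as the picture shows the cast in its place.
  - The fixed cameras and the wrist camera differed by about 2 to 3 mm.
  - The arm partly hid the red and green cases from the side camera at the end. I relied on the scene and wrist cameras for those two.

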